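# Shut the damp box and hold its offset hold-down bar ready over the saddles

### The job

First gently lower the green lid of the damp box until it is fully shut over the bowl. Then grip the offset hold-down bar at its balance point, lift it and hold it level about 6 cm above the two saddles beside the box, lined up with their notches and with its blue weight end at the blue saddle, without resting it on anything. Finish while still holding it there, and leave the bowl, the beaker, the jar and the brush where they stand.

Things in the scene. Friction and masses are not known exactly. Their poses are not given: they have to be found in the camera images.
- box: White open plastic damp box, fixed to the bench, 170 (own x) x 160 (own y) x 80 mm high, walls 5 mm. Origin: centre of its underside, on the bench; z up, x towards the hinge side (away from the robot, give or take 0.3 rad of yaw), y towards the blue saddle.
- lid (a joint): Opening angle of the green lid in rad: 0 = fully shut, grows as the lid swings up and back towards the box's +x; starts 0.8 to 1.25. The hinge axis is the box's y axis direction, through lid_hinge. The lid is a flat plate 170 x 160 x 8 mm on stiff hinge friction (about 0.38 N m, so about 3 N at the free edge): it stays where it is left and must be pushed all the way down.
- lid_hinge (a point): Middle of the hinge axis, at the lid's underside, on the far top rim of the box: 85 mm from the box's middle along its +x, 80.5 mm above the bench. Axes turn with the lid; at any angle the free edge lies 170 mm along the point's -x and the outer (top) face 8 mm along its +z.
- lid_handle (a point): Centre of the grip of the black knob on the lid's outer face (round, 28 mm wide, standing 43 mm off the face; this point is 35 mm off it), midway across the lid, 30 mm from the free edge (140 mm from the hinge). Axes turn with the lid.
- saddle_blue_notch (a point): Blue saddle: a fixed upright block 60 (along box x) x 20 x 125 mm high beside the box's +y wall, 105 mm from the box's middle, with an open-topped notch 26 mm wide and 25 mm deep that runs along the box's y. Point: middle of the notch floor, 100 mm above the bench; z up, axes parallel to the box's.
- saddle_yellow_notch (a point): Yellow saddle, same as the blue one, beside the box's -y wall, 105 mm from the box's middle. Point: middle of the notch floor, 100 mm above the bench; z up, axes parallel to the box's.
- bar_balance (a point): Balance point (centre of mass along the bar) of the hold-down bar, at mid-height and mid-width of the bar's section: 73 mm from the bar's middle, 57 mm short of the blue weight's inner face, 40 mm above the bench at the start. Axes: x along the bar towards the blue weight, y across it, z up.
- bar_blue_seat (a point): Point on the bar's underside, mid width, 105 mm from the bar's middle towards the blue weight (32 mm from the balance point, 10 mm below its height): the spot that belongs in the blue saddle. Axes as bar_balance.
- bar_plain_seat (a point): Point on the bar's underside, mid width, 105 mm from the bar's middle towards the foot (178 mm from the balance point): the spot that belongs in the yellow saddle. Axes as bar_balance.
- bar: Loose hold-down bar, 0.41 to 0.72 kg: aluminium bar 260 mm long, 18 wide, 20 high, with a blue cast weight (32 x 32 mm, 50 high) on its +x end and a black round foot (16 mm wide, 30 high) under the other. It lies level at the start, the bar's underside 30 mm above the bench. Origin: below the bar's middle, at bench height at the start. Axes as bar_balance.
- bowl_rim (a point): Centre of the mouth of a loose terracotta bowl standing inside the damp box, 90 mm wide, 45 mm high (fits under the shut lid). Leave alone.
- beaker_rim (a point): Centre of the mouth of a clear plastic beaker on the bench, 84 mm wide, 110 mm high. Leave alone.
- jar: Amber glass jar with black cap, 64 mm wide, 100 mm high; origin at the centre of its underside. Leave alone.
- brush: Wide brush with wooden handle, 160 mm long along its x, about 20 mm high, lying on the bench to the left of the box; origin at the middle of its underside. Leave alone.
Mind the look-alikes: they are no part of the job. Of the things like the box, leave any that is orange or red; of the rest the larger one is meant.

How it is judged:
By the outcome, as a careful person would: the job done as asked, in the order asked, and still so for the second after the job is handed in, while the arm keeps its last pose, push and grip.
It also fails if it takes over 51 s, if anything falls off the work surface, if the arm or the gripper's body presses on something with over 40 N, if the wrist force passes 120 N, or if a joint passes its speed limit or range.

### The arm

A 6-joint arm with a two-finger parallel gripper is mounted at the origin on the work surface. World frame = base frame: x ahead of the robot, y to its left, z up, the work surface at z = 0. Lengths are in m, angles in rad, forces in N, time in s.
With the tool pointing down it reaches from about 0.275 to 0.725 m from the base axis. Payload 15.9 kg.
Tool frame: the origin (TCP) lies on the mounting face of the last link; the fingertips stand 173 mm ahead of it and the grasp point (between the pads) lies 155 mm ahead of it (nose_length is the y of the fingertips in the tool frame, in m); y points along the fingers, x is the direction in which the jaws open and shut, and the axes are right-handed (so a half turn about y gives the same grasp; the last joint's range is limited). The gripper opens to 85 mm and grips with 20 to 120 N. Pads are 22 mm wide; open, the fingers measure 114 mm over their backs; the gripper's body (76 mm by 85 mm) begins 54 mm behind the grasp point. The pads swing forward as they close: fully open they stand 13 mm farther back than shut.
Start: joints at [-1.314, 0.213, -0.034, 1.323, 0, 1.571], TCP at [0.127, -0.484, 0.405] pointing down, gripper open.
Joint ranges: [-2.98, 2.98], [-0.74, 1.72], [-1.14, 1.35], [-2.1, 2.04], [-1.57, 1.44], [-3.14, 3.14]. Speed limits (rad/s): [1.89, 1.89, 2.39, 2.57, 3.14, 3.14].

### API

Orientations are given as a unit quaternion [x, y, z, w].
In Python, from rig import observe, capture, camera_info, sign_off, nose_length gives the robot as it stands.
- The arm moves only by the tool jog_arm, never from a script. Its arguments are lists of equal length, an entry for each row: "translation": the shift along the tool's x, y, z in mm, a list of three; "dr": the turn, a rotation vector about the tool's x, y, z in degrees, a list of three. In form: {"translation": [[tx, ty, tz], ...], "dr": [[rx, ry, rz], ...]}. A call has 1 to 5 rows; each row is the pose to reach, as a shift and turn from the pose commanded when the call began, along the tool's axes at that moment; what a row does not reach only later rows make up. A row lasts 1/8 s, in which the tool goes at most 62.5 mm and 10.7 degrees, less where a joint would pass 70% of its speed; a pose out of reach is approached as far as the arm can. A call with a gripper value outside its range is refused whole. "fingers" is the opening in per cent of the stroke, from 0 (shut) to 100 (fully open), set as the call begins (left out, the last holds). The fingers move at their own pace and stop on an object; the grip force is fixed at half the most. Time passes only in rows, so rows that repeat a pose let the fingers close. It gives the time, the measured TCP pose, the force and the opening at its end, in the units of the state.
- observe(): the state, without advancing time (a new reading comes with each control period).
- capture(name): name is "scene" or "top"; returns the picture (384x512x3 uint8, blue, green, red); there is no depth.
- camera_info(name): a dict with "fovy" (degrees; the focal length in pixels is half the picture's height over the tangent of half this angle, whatever the lens; pixels are square), "cx", "cy" (the principal point, pixels), "xyz" and "orientation" of the camera in the world. Camera axes: x right, y down, z forward; pixel columns grow to the right and rows downward; lengths in m; the calibration is good to about 2 mm. A picture is of the moment at which its call begins. camera_info takes no time and is no camera call.
- sign_off(): hands the job in, once; it reports no verdict.
The state is a dict: "time": time; "joint_positions": joint angles; "qd": joint speeds; "joint_efforts": joint torques, N m; "ee_pos": TCP position; "orientation": TCP orientation; "force": force on the tool from outside, world axes, zero at the start; "wrist_torque": the same for the moment, N m; "opening": opening from 0.0 (shut) to 1.0 (fully open).
Only numpy, scipy, OpenCV 4.12 (cv2) and the standard library are available. Lean on these libraries where they do the work, as an engineer would, in place of code of your own. Each camera call takes 0.05 s, during which the arm holds its last target.

## Working session

There is one attempt and no reset: what is moved stays moved. The work goes in short steps, Python scripts to look and compute and a tool call to move; the robot and the scene stay as the last step left them, time stands still between calls to the robot, and variables do not carry over. Pictures are saved under pics/ and viewed, and the job is handed in when it is done.

Besides the shell and the picture viewer there is one more tool, called after ">>>" in YAML: its name, and indented under it one key for each argument. jog_arm: Moves the arm, as the interface text tells. Its arguments: {"type":"object","properties":{"translation":{"type":"array","items":{"type":"array","items":{"type":"number"}}},"dr":{"type":"array","items":{"type":"array","items":{"type":"number"}}},"fingers":{"type":"number"}},"required":["translation","dr"]}

```bash
mkdir -p pics; python3 - <<'E'
from rig import *
import cv2
for n in("scene","top"):
    cv2.imwrite(f"pics/{n}0.png",capture(n)); print(n,camera_info(n))
print(observe(), nose_length)
E
ls
```

```text
scene {'fovy': 46.494783262741805, 'cx': 252.8878537736381, 'cy': 191.92371768964748, 'xyz': array([1.21274624, 0.81501638, 0.94395047]), 'orientation': array([ 0.32312335,  0.83714173, -0.41090335, -0.16106971])}
top {'fovy': 50.976204868030855, 'cx': 261.9601743661453, 'cy': 187.1447634603545, 'xyz': array([0.31919246, 0.00515903, 1.07905806]), 'orientation': array([-0.69930162,  0.71075863, -0.06485331,  0.03991817])}
{'time': 0.1, 'joint_positions': array([-1.31401935e+00,  2.13306771e-01, -3.49466997e-02,  1.32349885e+00,
       -3.15965558e-05,  1.57078318e+00]), 'qd': array([-0.00102074, -0.00093948,  0.00152833,  0.0008538 , -0.0004016 ,
       -0.00147939]), 'joint_efforts': array([-9.07613921e-04, -6.87245464e+01,  4.87806451e+01,  1.21352897e-02,
       -2.20658458e-04,  9.03301753e-06]), 'ee_pos': array([ 0.12694749, -0.48349203,  0.40428536]), 'orientation': array([-0.55970798,  0.43213744, -0.43158854,  0.56010315]), 'force': array([ 0.52644768,  0.37480129, -0.7130813 ]), 'wrist_torque': array([ 0.02665064, -0.05308382, -0.02413261]), 'opening': 1.0051360404341974} 0.1734
pics
```

View pics/scene0.png

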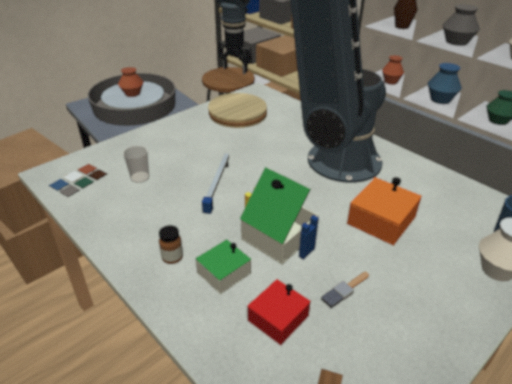

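View pics/top0.png

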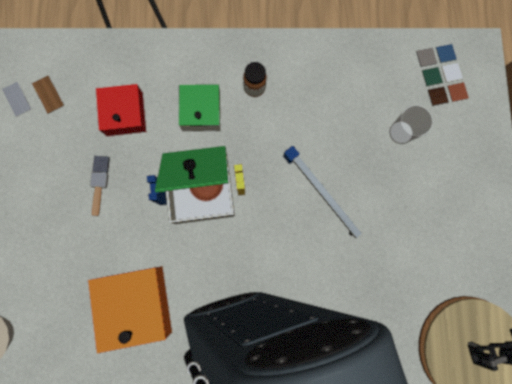

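The open green-lidded box is near top-image (200,190), with the blue saddle at (155,190) and the yellow at (240,180). The bar runs from its weight at (291,154) to its foot at (355,235). Zooming in next.

```bash
python3 - <<'E'
import cv2
t=cv2.imread('pics/top0.png'); s=cv2.imread('pics/scene0.png')
def crop(im,x,y,w,h,k,n):
    c=cv2.resize(im[y:y+h,x:x+w],None,fx=k,fy=k,interpolation=cv2.INTER_CUBIC)
    for i in range(0,w,10): cv2.line(c,(i*k,0),(i*k,4 if i%50 else 12),(0,0,255),1)
    for i in range(0,h,10): cv2.line(c,(0,i*k),(4 if i%50 else 12,i*k),(0,0,255),1)
    cv2.imwrite(n,c)
crop(t,140,135,130,100,6,'pics/tbox.png')
crop(t,270,140,100,100,6,'pics/tbar.png')
crop(s,190,140,140,130,5,'pics/sbox.png')
E
```

```text
(no output)
```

View pics/tbox.png

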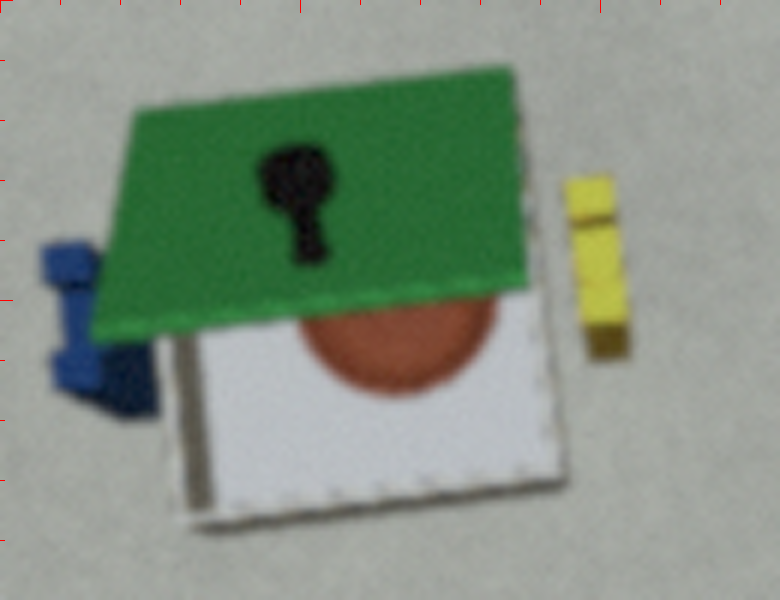

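View pics/tbar.png

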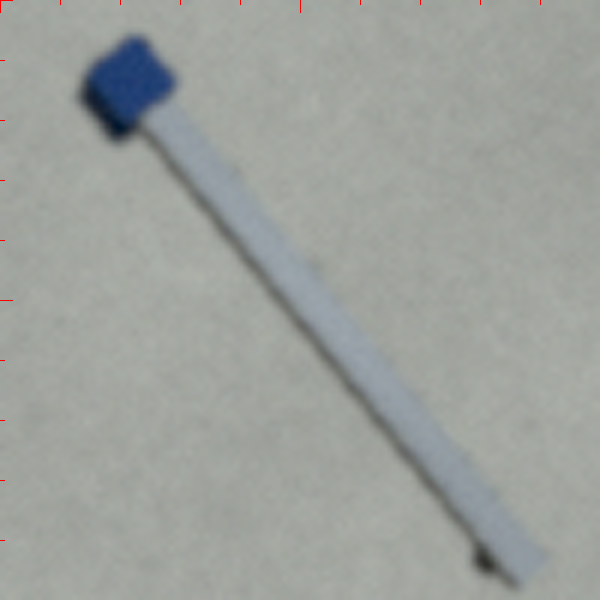

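View pics/sbox.png

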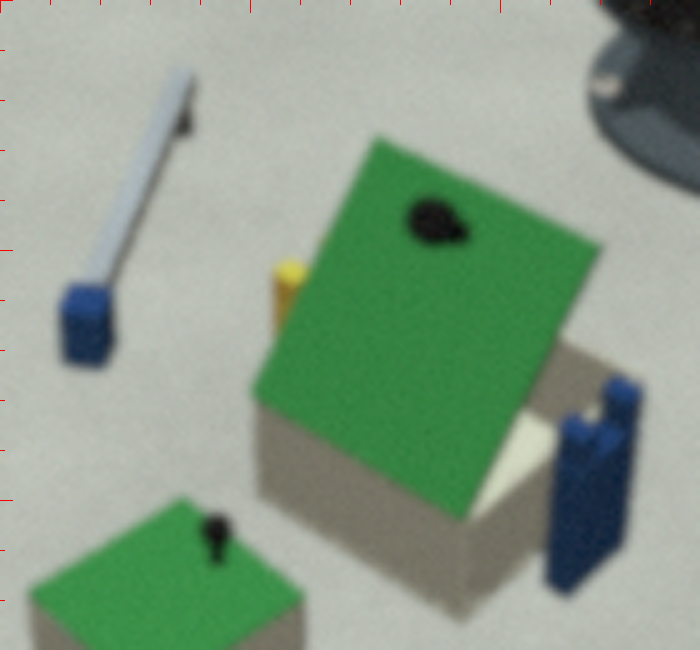

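```bash
cat > h.py <<'E'
import numpy as np, cv2
from scipy.spatial.transform import Rotation as R
from scipy.optimize import least_squares
from rig import camera_info, observe, capture
CI={n:camera_info(n) for n in("scene","top")}
def proj(n,P,k1=0):
    c=CI[n]; f=192/np.tan(np.radians(c['fovy']/2))
    q=R.from_quat(c['orientation']).inv().apply(np.atleast_2d(P)-c['xyz'])
    u=q[:,:2]/q[:,2:]; r2=(u**2).sum(1,keepdims=True); u=u*(1+k1*r2)
    return u*f+[c['cx'],c['cy']]
def boxpt(p,P): # p x,y,yaw
    P=np.atleast_2d(np.array(P,float)); c,s=np.cos(p[2]),np.sin(p[2])
    return np.c_[p[0]+c*P[:,0]-s*P[:,1],p[1]+s*P[:,0]+c*P[:,1],P[:,2]]
def lidpt(p,th,P): # in lid hinge frame (x toward hinge+, z outer)
    P=np.atleast_2d(np.array(P,float)); c,s=np.cos(th),np.sin(th)
    return boxpt(p,np.c_[.085+c*P[:,0]+s*P[:,2],P[:,1],.0805-s*P[:,0]+c*P[:,2]])
E
cat > fit.py <<'E'
from h import *
T=lambda a:(np.array(a,float)+.5)/6-.5+[140,135]
S=lambda a:(np.array(a,float)+.5)/5-.5+[190,140]
bt=[((-.085,.08,.08),(183,517)),((-.085,-.08,.08),(566,484)),
 ((.03,.115,.125),(43,243)),((-.03,.115,.125),(55,388)),((-.03,.095,.125),(102,388)),
 ((.03,-.095,.125),(565,178)),((.03,-.115,.125),(613,177)),((-.03,-.115,.125),(628,322)),((-.03,-.095,.125),(582,323))]
lt=[((0,.08,.008),(137,108)),((0,-.08,.008),(512,66)),((-.17,.08,.008),(95,324)),((-.17,-.08,.008),(526,274))]
bs=[((.085,.08,0),(462,621)),((.085,-.08,0),(260,495))]
ls=[((0,-.08,.008),(254,391)),((0,.08,.008),(466,518)),((-.17,-.08,.008),(378,137)),((-.17,.08,.008),(600,245))]
def res(p,full=False):
    k=p[4:6]
    r=[proj('top',boxpt(p,[a for a,_ in bt]),k[0])-T([b for _,b in bt]),
     proj('top',lidpt(p,p[3],[a for a,_ in lt]),k[0])-T([b for _,b in lt]),
     proj('scene',boxpt(p,[a for a,_ in bs]),k[1])-S([b for _,b in bs]),
     proj('scene',lidpt(p,p[3],[a for a,_ in ls]),k[1])-S([b for _,b in ls])]
    return r if full else np.concatenate(r).ravel()
np.set_printoptions(precision=4,suppress=True)
for nk in(0,2):
    f=lambda p:res(np.r_[p,np.zeros(6-len(p))])
    o=least_squares(f,[.45,.1,.1,1.]+[0]*nk,loss='soft_l1');print(o.x,o.cost,np.sqrt(np.mean(f(o.x)**2)))
    for r in res(np.r_[o.x,np.zeros(6-len(o.x))],True):print(r.round(1).tolist())
# bar
T2=lambda a:(np.array(a,float)+.5)/6-.5+[270,140]
B=[((.162,-.016,.05),(177,82)),((.162,.016,.05),(135,36)),((.13,.016,.05),(87,80)),((.13,-.016,.05),(122,127)),((-.13,.009,.05),(547,556)),((-.13,-.009,.05),(520,587))]
# corners: find ordering automatically
from itertools import permutations
S2=[((.162,.016,.05),None)]
best=None
W=[(177,82),(135,36),(87,80),(122,125)]
for s in range(4):
  for rev in(1,-1):
    w=(W[s:]+W[:s])[::rev]
    for e in([(547,556),(520,587)],[(520,587),(547,556)]):
      P=[a for a,_ in B]; px=T2(w+e)
      for y0 in(-2.2,2.2,.9,-.9):
        o=least_squares(lambda p:(proj('top',boxpt(p,P))-px).ravel(),[.45,-.1,y0])
        if best is None or o.cost<best[0]: best=(o.cost,o.x,(proj('top',boxpt(o.x,P))-px).round(1).tolist())
print(best); b=best[1]
print('scene pred weight top',((proj('scene',boxpt(b,[(.162,.016,.05),(.162,-.016,.05),(.13,-.016,.05),(.13,.016,.05),(-.13,.009,.05),(-.13,-.009,.05)]))-[190,140])*5).round(0).tolist())
print('balance',boxpt(b,[(.073,0,.04)]))
E
python3 fit.py
```

```text
[0.4767 0.1287 0.1098 0.8488] 8.751956589644571 0.7665991546806993
[[-1.2, 1.8], [-0.2, -0.9], [-0.8, 0.2], [-0.6, 0.9], [0.1, -0.2], [-0.2, 0.6], [0.1, -0.3], [0.6, -0.0], [-0.0, 0.8]]
[[-0.6, 0.0], [0.5, -0.4], [-1.4, 0.8], [0.8, 0.1]]
[[-0.5, 0.4], [-1.2, -0.1]]
[[-1.8, 0.4], [-1.3, 0.5], [-0.9, -1.2], [-0.2, -0.6]]
[ 0.4768  0.13    0.1084  0.8495 -0.1643 -0.27  ] 6.336534922688987 0.6299942161972732
[[-0.8, 1.4], [-0.8, -0.9], [0.2, 0.3], [0.3, 0.6], [0.7, -0.4], [-0.7, 0.6], [-0.4, -0.2], [0.0, 0.0], [-0.6, 0.9]]
[[0.0, 0.3], [0.1, -0.3], [-0.7, 0.6], [0.2, 0.1]]
[[-0.5, 0.1], [-0.9, -0.1]]
[[-1.5, 0.5], [-1.2, 0.5], [-0.6, -0.9], [-0.2, -0.3]]
(np.float64(4.216710763114719), array([ 0.4474, -0.1998,  0.656 ]), [[-0.2, -1.2], [-1.6, -1.2], [0.2, 0.7], [0.5, 0.5], [0.2, 0.2], [0.9, 1.0]])
scene pred weight top [[104.0, 313.0], [55.0, 308.0], [68.0, 277.0], [116.0, 283.0], [193.0, 67.0], [169.0, 65.0]]
balance [[ 0.5052 -0.1553  0.04  ]]
```

```bash
cat >> fit.py <<'E'
print('---- distortion')
t=cv2.GaussianBlur(cv2.imread('pics/top0.png').astype(np.float32),(0,0),1)
pts=[]
for x in range(10,495,5):
    col=t[15:45,x,0]; d=np.abs(np.diff(col)); i=d.argmax()
    w=d[max(0,i-2):i+3]; pts.append((x,15.5+(np.arange(max(0,i-2),i+3)[:len(w)]*w).sum()/w.sum()))
pts=np.array(pts); c=CI['top']; f=192/np.tan(np.radians(c['fovy']/2))
for k in(0,-.05,-.1,-.15,-.2,-.25,-.33):
    d=(pts-[c['cx'],c['cy']])/f; u=d.copy()
    for _ in range(30): u=d/(1+k*(u**2).sum(1,keepdims=True))
    a=np.polyfit(u[:,0],u[:,1],1); r=(u[:,1]-np.polyval(a,u[:,0]))*f; q=np.polyfit(u[:,0],u[:,1],2)[0]
    px=T2(np.array([b for _,b in B],float))
    o=least_squares(lambda p:(proj('top',boxpt(p,[a for a,_ in B]),k)-px).ravel(),best[1])
    print(k,'edge rms',np.median(abs(r)),'quad',q,'bar',o.x,o.cost)
E
python3 fit.py|sed -n '/----/,$p'
```

```text
---- distortion
0 edge rms 0.020835623101498613 quad 0.0001586783155772769 bar [ 0.4468 -0.199   0.6376] 298.74747939140633
-0.05 edge rms 0.8053861500824279 quad -0.020662941406840454 bar [ 0.4467 -0.1994  0.6388] 297.96988467129916
-0.1 edge rms 1.811194038206759 quad -0.04389821568374896 bar [ 0.4466 -0.1998  0.64  ] 297.3632347261036
-0.15 edge rms 3.078475793727981 quad -0.07040284247828905 bar [ 0.4465 -0.2002  0.6412] 296.9321506132642
-0.2 edge rms 4.677369075032422 quad -0.10178729921790368 bar [ 0.4464 -0.2006  0.6424] 296.6813713623467
-0.25 edge rms 7.149995555534608 quad -0.14246813497563723 bar [ 0.4463 -0.201   0.6436] 296.61575454591633
-0.33 edge rms 102.59025373794812 quad 0.04228413485241556 bar [ 0.4462 -0.2016  0.6455] 296.9083710787532
```

The table edge is straight, so there is no lens distortion. I'll check the fit by overlay.

```bash
cat > ov.py <<'E'
from h import *
E12=[(0,1),(2,3),(4,5),(6,7),(0,2),(1,3),(4,6),(5,7),(0,4),(1,5),(2,6),(3,7)]
def cub(x0,x1,y0,y1,z0,z1): return [(x,y,z) for x in(x0,x1) for y in(y0,y1) for z in(z0,z1)]
def overlay(im,n,box,th,bar,roi,k,out,barz=0):
    x,y,w,h=roi
    c=cv2.resize(im[y:y+h,x:x+w],None,fx=k,fy=k,interpolation=cv2.INTER_CUBIC)
    def d(P,col):
        p=((proj(n,P)-[x,y]+.5)*k-.5)
        for a,b in E12: cv2.line(c,tuple(int(v*8) for v in p[a]),tuple(int(v*8) for v in p[b]),col,1,cv2.LINE_AA,3)
    if box is not None:
        d(boxpt(box,cub(-.085,.085,-.08,.08,0,.08)),(255,255,0)); d(lidpt(box,th,cub(-.17,0,-.08,.08,0,.008)),(0,0,255))
        for s in(1,-1): d(boxpt(box,cub(-.03,.03,s*.095,s*.115,0,.125)),(255,0,255))
    if bar is not None:
        d(boxpt(bar,cub(.13,.162,-.016,.016,barz,.05+barz)),(0,255,255)); d(boxpt(bar,cub(-.13,.13,-.009,.009,.03+barz,.05+barz)),(0,0,255))
    cv2.imwrite(out,c)
E
python3 - <<'E'
from ov import *
b=(.4767,.1287,.1098);th=.849;r=(.4474,-.1998,.656)
t=cv2.imread('pics/top0.png'); s=cv2.imread('pics/scene0.png')
overlay(t,'top',b,th,r,(140,135,230,110),3,'pics/o1a.png')
overlay(s,'scene',b,th,r,(190,140,140,130),3,'pics/o1b.png')
A=cv2.imread('pics/o1a.png');B=cv2.imread('pics/o1b.png')
o=np.zeros((330,690,3),np.uint8);o[:A.shape[0],:690]=A[:330]
cv2.imwrite('pics/o1.png',A)
E
```

```text
(no output)
```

View pics/o1a.png

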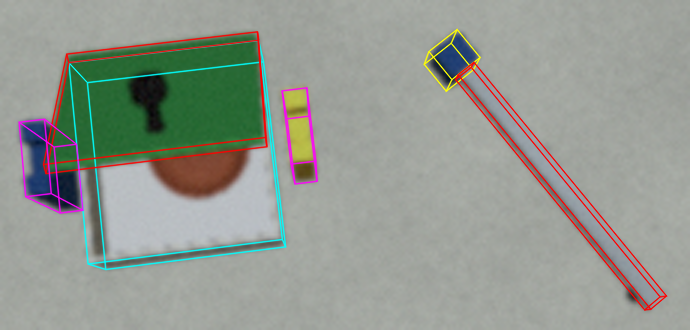

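View pics/o1b.png

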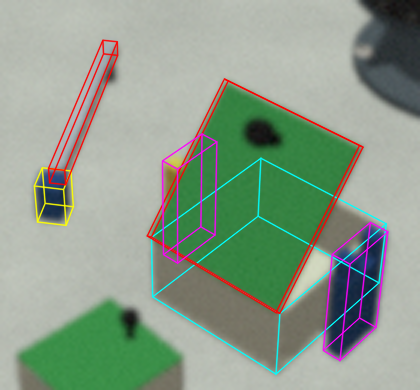

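```bash
cat >> h.py <<'E'
BOX=np.array([.4767,.1287,.1098]); BAR=np.array([.4474,-.1998,.656])
def down(yaw): # tool x at yaw, y down
    x=np.array([np.cos(yaw),np.sin(yaw),0]); y=np.array([0,0,-1.]); return R.from_matrix(np.c_[x,y,np.cross(x,y)])
def tcp_for(pt,yaw,ahead): 
    r=down(yaw); return np.asarray(pt)-r.apply([0,ahead,0]), r
def delta(pos,r):
    s=observe(); r0=R.from_quat(s['orientation'])
    return r0.inv().apply(pos-s['ee_pos'])*1000, np.degrees((r0.inv()*r).as_rotvec())
def st():
    s=observe(); r=R.from_quat(s['orientation']); M=r.as_matrix()
    print('t',s['time'],'ee',s['ee_pos'].round(4),'xyaw',np.arctan2(M[1,0],M[0,0]).round(3),'y',M[:,1].round(4),'F',s['force'].round(1),'T',s['wrist_torque'].round(2),'open',round(s['opening'],3),'q',s['joint_positions'].round(3))
E
python3 - <<'E'
from h import *
np.set_printoptions(suppress=True,precision=2)
st()
th=.849
for s in(150,):
  for t in (.95,.849,.7,.55,.4,.25,.1,0):
    print(t,lidpt(BOX,t,[(-s/1000,-.045,.008)]).round(4))
E
```

```text
t 0.1 ee [ 0.13 -0.48  0.4 ] xyaw -1.314 y [-0.  0. -1.] F [ 0.5  0.4 -0.7] T [ 0.03 -0.05 -0.02] open 1.005 q [-1.31  0.21 -0.04  1.32 -0.    1.57]
0.95 [[0.49 0.08 0.21]]
0.849 [[0.47 0.08 0.2 ]]
0.7 [[0.46 0.08 0.18]]
0.55 [[0.44 0.08 0.17]]
0.4 [[0.43 0.08 0.15]]
0.25 [[0.42 0.08 0.13]]
0.1 [[0.42 0.08 0.1 ]]
0 [[0.42 0.08 0.09]]
```

```bash
cat > lid.py <<'E'
from h import *
import sys
np.set_printoptions(suppress=True,precision=1)
# tip-centre so that robot-side lower corner sits on outer face at s=.152, y=-.045; jaw along box x
def tip(th,up=0,s=.152,y=-.045,half=.0145):
    c=lidpt(BOX,th,[(-s,y,.008)])[0]+[0,0,up]
    return c+np.array([np.cos(BOX[2]),np.sin(BOX[2]),0])*half
def go(th,up=0,**k):
    p,r=tcp_for(tip(th,up,**k),BOX[2],.1734); return p,r
if __name__=='__main__':
    st()
    for a in sys.argv[1:]:
        th,up=map(float,a.split(',')); d=delta(*go(th,up)); print(a,d[0],d[1])
E
python3 lid.py .9,.04 .9,.02
```

```text
t 0.1 ee [ 0.1 -0.5  0.4] xyaw -1.314 y [-0.  0. -1.] F [ 0.5  0.4 -0.7] T [ 0.  -0.1 -0. ] open 1.005 q [-1.3  0.2 -0.   1.3 -0.   1.6]
.9,.04 [-457.1  -13.2  498.3] [ -0.  -81.6  -0. ]
.9,.02 [-457.1    6.8  498.3] [ -0.  -81.6  -0. ]
```

>>> jog_arm:
  translation:
    - [-20, -40, 40]
    - [-70, -50, 100]
    - [-130, -50, 150]
    - [-185, -50, 200]
    - [-240, -50, 255]
  dr:
    - [0, -8, 0]
    - [0, -16, 0]
    - [0, -24, 0]
    - [0, -32, 0]
    - [0, -40, 0]
  fingers: 0

```text
time: 0.72
ee_pos: [0.2843, -0.236, 0.4545]
orientation: [0.674, -0.213, 0.213, -0.674]
force: [1.3, -0.6, 0.5]
opening: -0.001
```

```bash
python3 lid.py .9,.06
```

```text
t 0.725 ee [ 0.3 -0.2  0.5] xyaw -0.612 y [ 0. -0. -1.] F [ 1.3 -0.6  0.5] T [ 0.  -0.1 -0. ] open -0.001 q [-0.7 -0.1 -0.2  1.4  0.   1.5]
.9,.06 [-13.8  16.6 382.7] [  0.  -41.4   0. ]
```

>>> jog_arm:
  translation:
    - [-3, 0, 62]
    - [-6, 0, 124]
    - [-9, 0, 186]
    - [-11, 0, 248]
    - [-13, 5, 310]
  dr:
    - [0, -8, 0]
    - [0, -16, 0]
    - [0, -24, 0]
    - [0, -32, 0]
    - [0, -40, 0]

```text
time: 1.35
ee_pos: [0.4531, 0.0248, 0.4497]
orientation: [0.706, 0.031, -0.031, -0.706]
force: [1.6, -1.0, 0.9]
opening: 0.001
```

```bash
python3 lid.py .9,.03
```

```text
t 1.35 ee [0.5 0.  0.4] xyaw 0.087 y [ 0. -0. -1.] F [ 1.6 -1.   0.9] T [-0.1 -0.1  0. ] open 0.001 q [ 0.1  0.1 -0.   1.4 -0.   1.5]
.9,.03 [44.8 41.7 56.8] [ 0.  -1.3  0. ]
```

>>> jog_arm:
  translation:
    - [20, 5, 25]
    - [45, 20, 57]
    - [45, 41, 57]
    - [45, 41, 57]
  dr:
    - [0, -1, 0]
    - [0, -1.3, 0]
    - [0, -1.3, 0]
    - [0, -1.3, 0]

```text
time: 1.85
ee_pos: [0.4922, 0.0833, 0.4072]
orientation: [0.706, 0.036, -0.038, -0.706]
force: [0.1, -1.2, 0.0]
opening: -0.001
```

```bash
python3 lid.py .88,.0 .849,0 .7,0; python3 - <<'E'
from ov import *
for n,roi in(('top',(120,100,200,150)),('scene',(170,100,200,150))):
    overlay(capture(n),n,BOX,.849,None,roi,4,f'pics/a_{n}.png')
E
```

```text
t 1.85 ee [0.5 0.1 0.4] xyaw 0.106 y [-0. -0. -1.] F [ 0.1 -1.2  0. ] T [-0. -0.  0.] open -0.001 q [ 0.2  0.2 -0.   1.3 -0.   1.6]
.88,.0 [-1.5 31.   1.8] [ 0.  -0.2 -0.2]
.849,0 [-5.3 33.9  1.8] [ 0.  -0.2 -0.2]
.7,0 [-21.9  49.3   1.7] [ 0.  -0.2 -0.2]
```

View pics/a_scene.png

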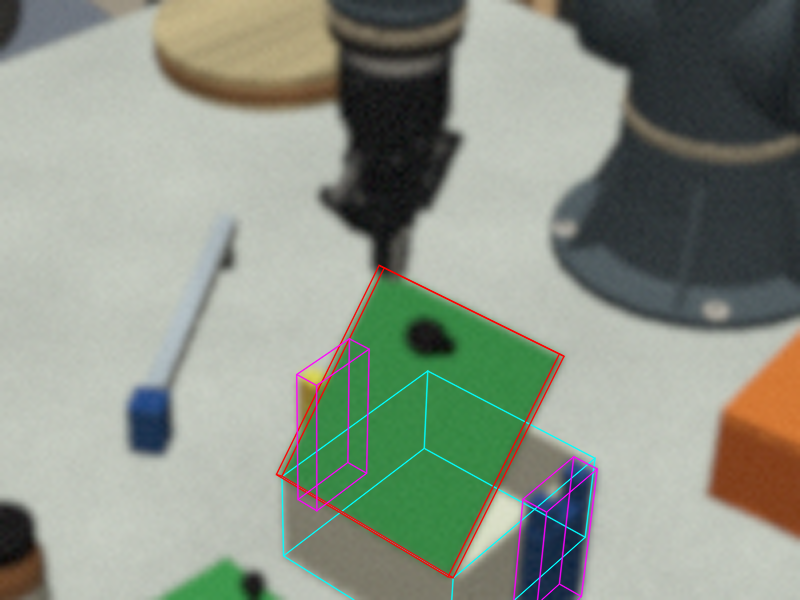

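View pics/a_top.png

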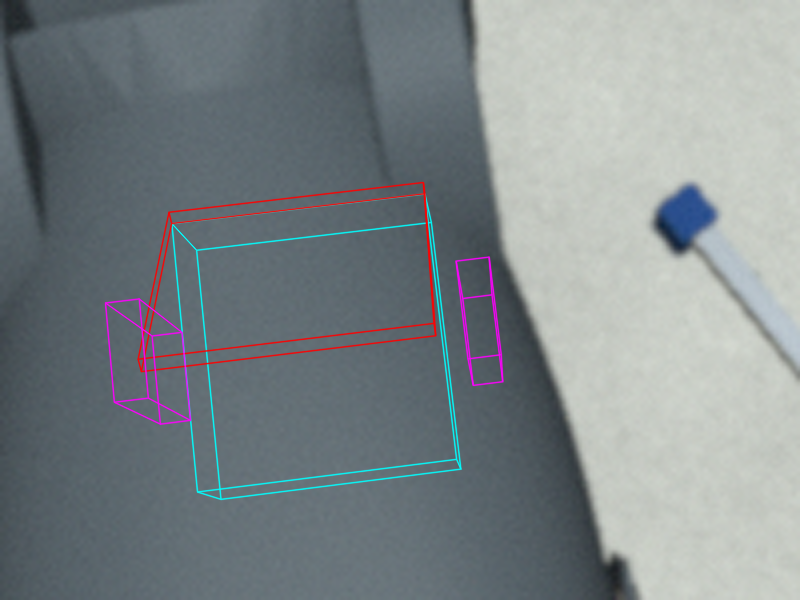

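```bash
python3 - <<'E'
from h import *
s=observe();r=R.from_quat(s['orientation'])
for p in([0,.1734,0],[.0145,.1734,.011],[-.0145,.1734,-.011],[.0145,.1734,-.011],[-.0145,.1734,.011]):
    P=s['ee_pos']+r.apply(p); print(P.round(3),((proj('scene',P)-[170,100])*4).round(0))
E
```

```text
[0.492 0.083 0.236] [[384. 274.]]
[0.506 0.095 0.236] [[383. 289.]]
[0.479 0.07  0.236] [[385. 259.]]
[0.508 0.073 0.236] [[359. 277.]]
[0.477 0.092 0.236] [[410. 271.]]
```

```bash
python3 lid.py .849,0 .82,0 .79,0 .76,0 .73,0 .7,0 .67,0 .64,0 .61,0 .58,0 .55,0 .52,0 .49,0 .46,0 .43,0 .4,0| awk '{print}'
```

```text
t 1.95 ee [0.5 0.1 0.4] xyaw 0.105 y [-0. -0. -1.] F [-0.2 -0.7  0.5] T [-0. -0. -0.] open -0.001 q [ 0.2  0.2 -0.   1.3 -0.   1.6]
.849,0 [-5.6 35.8  2.3] [ 0.  -0.3 -0. ]
.82,0 [-9.  38.6  2.2] [ 0.  -0.3 -0. ]
.79,0 [-12.4  41.6   2.2] [ 0.  -0.3 -0. ]
.76,0 [-15.8  44.7   2.2] [ 0.  -0.3 -0. ]
.73,0 [-19.1  47.9   2.2] [ 0.  -0.3 -0. ]
.7,0 [-22.2  51.2   2.2] [ 0.  -0.3 -0. ]
.67,0 [-25.3  54.6   2.2] [ 0.  -0.3 -0. ]
.64,0 [-28.3  58.    2.2] [ 0.  -0.3 -0. ]
.61,0 [-31.1  61.6   2.1] [ 0.  -0.3 -0. ]
.58,0 [-33.9  65.2   2.1] [ 0.  -0.3 -0. ]
.55,0 [-36.5  68.9   2.1] [ 0.  -0.3 -0. ]
.52,0 [-39.1  72.7   2.1] [ 0.  -0.3 -0. ]
.49,0 [-41.5  76.6   2.1] [ 0.  -0.3 -0. ]
.46,0 [-43.8  80.6   2.1] [ 0.  -0.3 -0. ]
.43,0 [-46.   84.6   2.1] [ 0.  -0.3 -0. ]
.4,0 [-48.   88.7   2. ] [ 0.  -0.3 -0. ]
```

>>> jog_arm:
  translation:
    - [0, 15, 2]
    - [-3, 26, 2]
    - [-5, 34, 2]
    - [-9, 38, 2]
    - [-12, 41, 2]
  dr:
    - [0, 0, 0]
    - [0, 0, 0]
    - [0, 0, 0]
    - [0, 0, 0]
    - [0, 0, 0]

```text
time: 2.58
ee_pos: [0.4802, 0.0838, 0.3676]
orientation: [0.706, 0.037, -0.037, -0.706]
force: [0.4, 0.6, 0.6]
opening: -0.0
```

```bash
python3 lid.py .76,0 .73,0 .7,0 .67,0 .64,0
```

```text
t 2.575 ee [0.5 0.1 0.4] xyaw 0.105 y [ 0.  0. -1.] F [0.4 0.6 0.6] T [-0.  -0.1  0. ] open -0.0 q [ 0.2  0.2 -0.1  1.2 -0.   1.6]
.76,0 [-3.8  3.2  0. ] [ 0.  -0.3  0. ]
.73,0 [-7.   6.4  0. ] [ 0.  -0.3  0. ]
.7,0 [-10.2   9.7   0. ] [ 0.  -0.3  0. ]
.67,0 [-13.3  13.1  -0. ] [ 0.  -0.3  0. ]
.64,0 [-16.2  16.5  -0. ] [ 0.  -0.3  0. ]
```

No contact yet, so the finger is probably slimmer than I assumed. Continuing along the arc.

>>> jog_arm:
  translation:
    - [-4, 3, 0]
    - [-7, 6, 0]
    - [-10, 10, 0]
    - [-13, 13, 0]
  dr:
    - [0, 0, 0]
    - [0, 0, 0]
    - [0, 0, 0]
    - [0, 0, 0]

```text
time: 3.08
ee_pos: [0.4673, 0.0825, 0.3543]
orientation: [-0.706, -0.037, 0.037, 0.706]
force: [-0.0, 0.2, 1.5]
opening: -0.001
```

```bash
python3 lid.py .64,0 .61,0 .58,0 .55,0 .52,0; python3 - <<'E'
from ov import *
overlay(capture('scene'),'scene',BOX,.849,None,(170,100,200,150),4,'pics/b.png')
E
```

```text
t 3.075 ee [0.5 0.1 0.4] xyaw 0.105 y [-0.  0. -1.] F [-0.   0.2  1.5] T [-0.  -0.2 -0. ] open -0.001 q [ 0.2  0.2 -0.2  1.2  0.   1.6]
.64,0 [-3.2  3.2 -0.1] [-0.  -0.3 -0. ]
.61,0 [-6.1  6.8 -0.1] [-0.  -0.3 -0. ]
.58,0 [-8.8 10.4 -0.1] [-0.  -0.3 -0. ]
.55,0 [-11.5  14.2  -0.1] [-0.  -0.3 -0. ]
.52,0 [-14.   18.   -0.1] [-0.  -0.3 -0. ]
```

View pics/b.png

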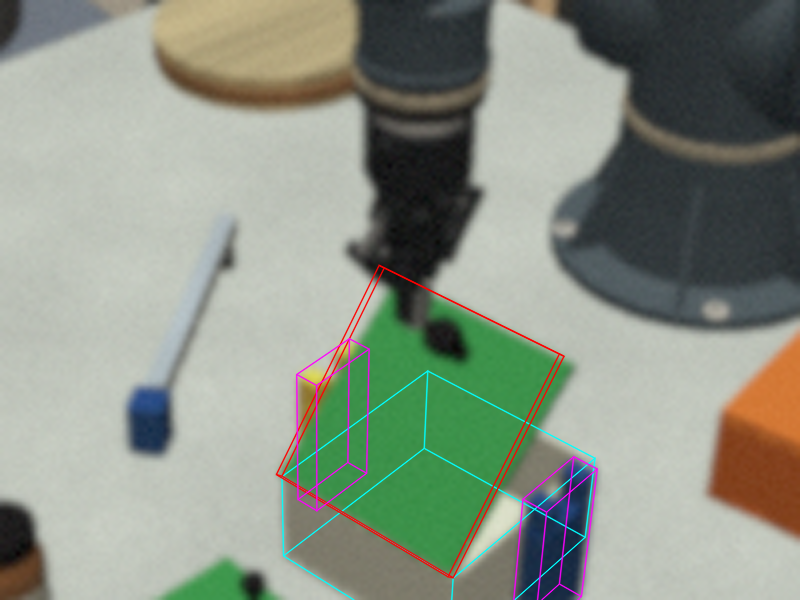

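The fingertip is at (410,320) in this view, on the lid just left of the knob. The lid has swung down, so contact works.

>>> jog_arm:
  translation:
    - [-3, 3, 0]
    - [-6, 7, 0]
    - [-9, 10, 0]
    - [-11, 14, 0]
    - [-14, 18, 0]
  dr:
    - [0, 0, 0]
    - [0, 0, 0]
    - [0, 0, 0]
    - [0, 0, 0]
    - [0, 0, 0]

```text
time: 3.75
ee_pos: [0.4534, 0.081, 0.3363]
orientation: [-0.706, -0.037, 0.037, 0.706]
force: [0.8, -0.2, 0.6]
opening: 0.002
```

```bash
python3 lid.py .49,0 .46,0 .43,0 .4,0 .37,0
```

```text
t 3.75 ee [0.5 0.1 0.3] xyaw 0.105 y [-0.  0. -1.] F [ 0.8 -0.2  0.6] T [ 0.  -0.2 -0. ] open 0.002 q [ 0.2  0.2 -0.3  1.1  0.   1.6]
.49,0 [-2.5  3.8 -0.1] [-0.  -0.3 -0. ]
.46,0 [-4.8  7.7 -0.1] [-0.  -0.3 -0. ]
.43,0 [-6.9 11.7 -0.1] [-0.  -0.3 -0. ]
.4,0 [-9.  15.8 -0.2] [-0.  -0.3 -0. ]
.37,0 [-10.9  20.   -0.2] [-0.  -0.3 -0. ]
```

>>> jog_arm:
  translation:
    - [-2.5, 4, 0]
    - [-5, 8, 0]
    - [-7, 12, 0]
    - [-9, 16, 0]
    - [-11, 20, 0]
  dr:
    - [0, 0, 0]
    - [0, 0, 0]
    - [0, 0, 0]
    - [0, 0, 0]
    - [0, 0, 0]

```text
time: 4.38
ee_pos: [0.4425, 0.0798, 0.3163]
orientation: [0.706, 0.037, -0.037, -0.706]
force: [0.1, -0.7, 0.3]
opening: 0.002
```

```bash
python3 lid.py .34,0 .31,0 .28,0 .25,0 .22,0
```

```text
t 4.375 ee [0.4 0.1 0.3] xyaw 0.105 y [-0. -0. -1.] F [ 0.1 -0.7  0.3] T [-0.1  0.   0.1] open 0.002 q [ 0.2  0.1 -0.3  1.1 -0.   1.6]
.34,0 [-1.8  4.2 -0.2] [ 0.  -0.3 -0. ]
.31,0 [-3.5  8.4 -0.2] [ 0.  -0.3 -0. ]
.28,0 [-5.  12.7 -0.2] [ 0.  -0.3 -0. ]
.25,0 [-6.4 17.  -0.2] [ 0.  -0.3 -0. ]
.22,0 [-7.7 21.4 -0.2] [ 0.  -0.3 -0. ]
```

```bash
python3 - <<'E'
from ov import *
overlay(capture('scene'),'scene',BOX,.37,None,(170,100,200,150),4,'pics/c.png')
E
```

```text
(no output)
```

View pics/c.png

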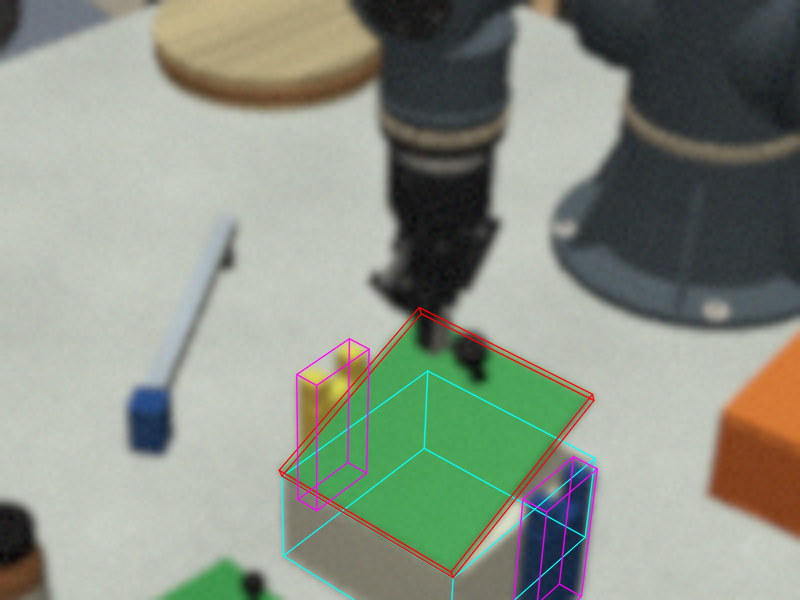

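The lid follows the finger and is now at about 0.37 rad, with the fingertip at (433,345). Continuing to shut.

>>> jog_arm:
  translation:
    - [-2, 4, 0]
    - [-3.5, 8, 0]
    - [-5, 13, 0]
    - [-6.5, 17, 0]
    - [-8, 21, 0]
  dr:
    - [0, 0, 0]
    - [0, 0, 0]
    - [0, 0, 0]
    - [0, 0, 0]
    - [0, 0, 0]

```text
time: 5.05
ee_pos: [0.4347, 0.079, 0.2953]
orientation: [-0.706, -0.037, 0.037, 0.706]
force: [1.7, 0.4, 0.9]
opening: -0.003
```

```bash
python3 lid.py .19,0 .16,0 .13,0 .1,0 .07,0 .04,0 .02,0 0,0
```

```text
t 5.05 ee [0.4 0.1 0.3] xyaw 0.105 y [ 0.  0. -1.] F [1.7 0.4 0.9] T [-0.  -0.2 -0. ] open -0.003 q [ 0.2  0.1 -0.4  1.   0.   1.6]
.19,0 [-1.1  4.9 -0.2] [-0.  -0.3  0. ]
.16,0 [-2.1  9.3 -0.2] [-0.  -0.3  0. ]
.13,0 [-3.  13.8 -0.2] [-0.  -0.3  0. ]
.1,0 [-3.8 18.3 -0.2] [-0.  -0.3  0. ]
.07,0 [-4.4 22.8 -0.2] [-0.  -0.3  0. ]
.04,0 [-4.9 27.4 -0.2] [-0.  -0.3  0. ]
.02,0 [-5.1 30.4 -0.2] [-0.  -0.3  0. ]
0,0 [-5.3 33.4 -0.2] [-0.  -0.3  0. ]
```

>>> jog_arm:
  translation:
    - [-1, 5, 0]
    - [-2, 9, 0]
    - [-3, 14, 0]
    - [-4, 18, 0]
    - [-4.5, 23, 0]
  dr:
    - [0, 0, 0]
    - [0, 0, 0]
    - [0, 0, 0]
    - [0, 0, 0]
    - [0, 0, 0]

```text
time: 5.68
ee_pos: [0.4302, 0.0785, 0.2723]
orientation: [0.706, 0.037, -0.037, -0.706]
force: [-0.9, 0.1, 0.8]
opening: -0.0
```

>>> jog_arm:
  translation:
    - [-0.3, 3, 0]
    - [-0.5, 6, 0]
    - [-0.7, 9, 0]
    - [-0.7, 10, 0]
    - [-0.7, 10, 0]
  dr:
    - [0, 0, 0]
    - [0, 0, 0]
    - [0, 0, 0]
    - [0, 0, 0]
    - [0, 0, 0]

```text
time: 6.3
ee_pos: [0.4296, 0.0785, 0.2626]
orientation: [-0.706, -0.037, 0.037, 0.706]
force: [-0.5, 0.5, 0.4]
opening: -0.001
```

```bash
python3 lid.py 0,0;python3 - <<'E'
from ov import *
overlay(capture('scene'),'scene',BOX,.0,None,(170,100,200,150),4,'pics/d.png')
E
```

```text
t 6.3 ee [0.4 0.1 0.3] xyaw 0.105 y [ 0.  0. -1.] F [-0.5  0.5  0.4] T [0. 0. 0.] open -0.001 q [ 0.2  0.2 -0.5  0.9  0.   1.6]
0,0 [-0.1  0.7 -0.2] [-0.  -0.3  0. ]
```

View pics/d.png

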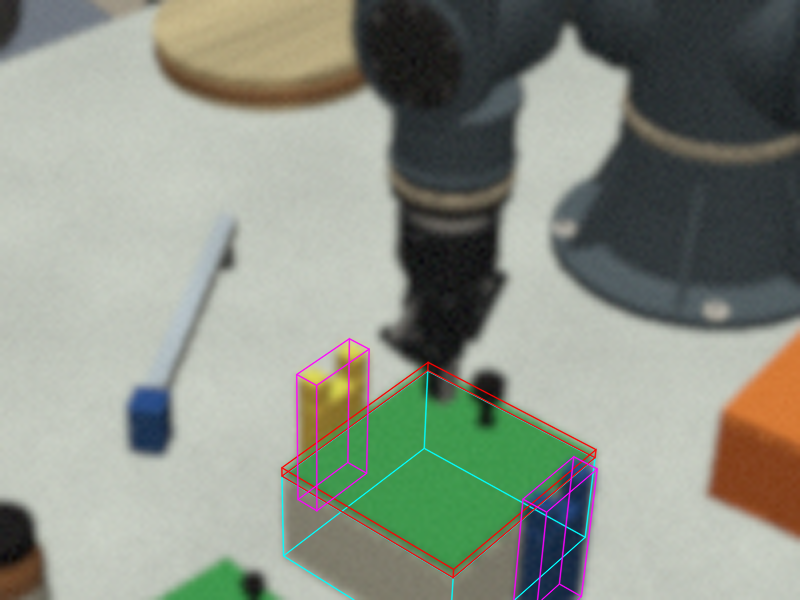

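Nearly shut: the lid outline matches 0 rad within a pixel. There is no reaction force yet, so I press on until there is.

>>> jog_arm:
  translation:
    - [0, 1, 0]
    - [0, 2, 0]
    - [0, 3, 0]
    - [0, 3, 0]
  dr:
    - [0, 0, 0]
    - [0, 0, 0]
    - [0, 0, 0]
    - [0, 0, 0]

```text
time: 6.85
ee_pos: [0.4296, 0.0785, 0.2614]
orientation: [-0.706, -0.038, 0.036, 0.706]
force: [-15.0, -2.7, 45.1]
opening: -0.0
```

Hard stop at 45 N, so the lid is shut. Backing off.

>>> jog_arm:
  translation:
    - [0, -15, 0]
    - [0, -60, 0]
    - [0, -110, 0]
  dr:
    - [0, 0, 0]
    - [0, 0, 0]
    - [0, 0, 0]

```text
time: 7.22
ee_pos: [0.4292, 0.0784, 0.3706]
orientation: [0.706, 0.037, -0.037, -0.706]
force: [1.3, 0.6, -0.6]
opening: -0.001
```

```bash
cat > bar.py <<'E'
from h import *
import sys
np.set_printoptions(suppress=True,precision=1)
st()
bal=boxpt(BAR,[(.073,0,0)])[0]
JY=BAR[2]-np.pi/2
for z in map(float,sys.argv[1:]):
    p,r=tcp_for([bal[0],bal[1],z],JY,.155); print('graspz',z,*delta(p,r))
E
python3 bar.py .16 .04
```

```text
t 7.225 ee [0.4 0.1 0.4] xyaw 0.105 y [-0. -0. -1.] F [ 1.3  0.6 -0.6] T [-0.  -0.1  0. ] open -0.001 q [ 0.2  0.1 -0.3  1.2 -0.   1.6]
graspz 0.16 [  51.2   55.6 -240.3] [ 0.  58.4 -0. ]
graspz 0.04 [  51.4  175.6 -240.3] [ 0.  58.4 -0. ]
```

```bash
python3 - <<'E'
from ov import *
s=cv2.imread('pics/scene0.png');t=cv2.imread('pics/top0.png')
overlay(s,'scene',None,0,BAR,(190,145,50,75),8,'pics/e1.png')
overlay(t,'top',None,0,BAR,(280,145,40,40),14,'pics/e2.png')
a=cv2.imread('pics/e1.png')
b=cv2.resize(s[145:220,190:240],None,fx=8,fy=8,interpolation=cv2.INTER_CUBIC)
cv2.imwrite('pics/e3.png',np.hstack([a,b]))
E
```

```text
(no output)
```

View pics/e3.png

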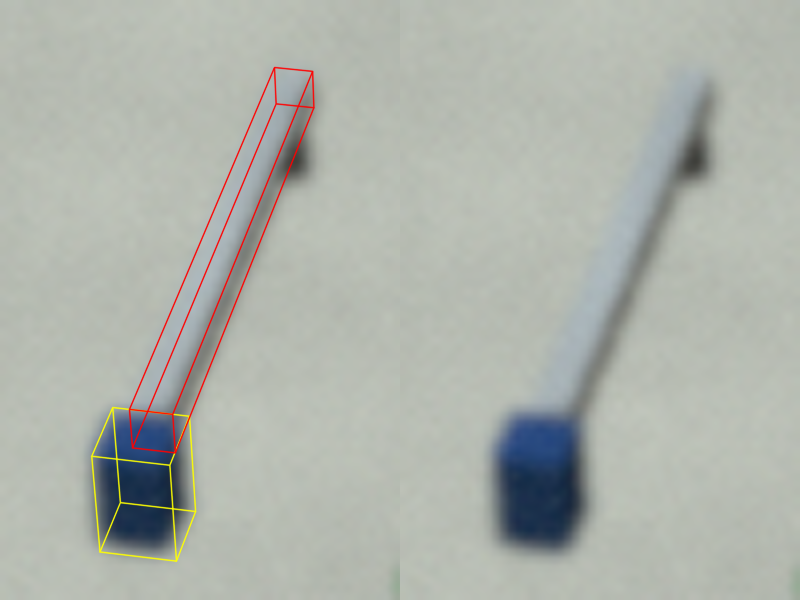

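View pics/e2.png

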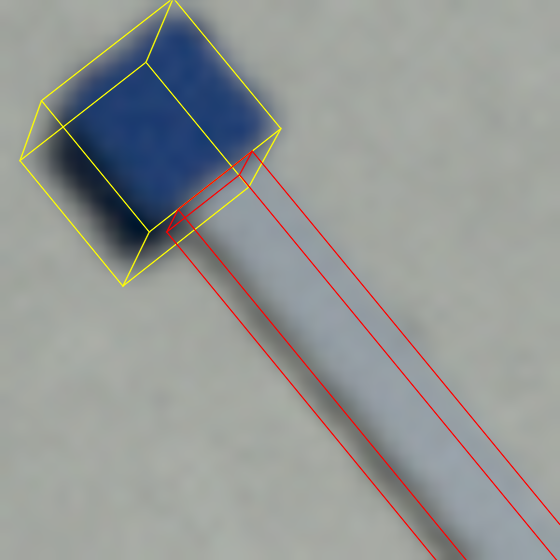

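```bash
cat > barfit.py <<'E'
from ov import *
np.set_printoptions(suppress=True,precision=4)
obs={}
for n,(x,y,w,h) in dict(top=(280,143,24,24),scene=(196,190,24,30)).items():
    im=cv2.imread(f'pics/{n}0.png').astype(float)[y:y+h,x:x+w]
    m=np.clip(im[...,0]-im[...,2]-15,0,None); a=np.clip(m/np.percentile(m,92),0,1)
    yy,xx=np.mgrid[y:y+h,x:x+w]; obs[n]=np.array([(a*xx).sum(),(a*yy).sum()])/a.sum(); print(n,obs[n],'area',a.sum())
def hullc(P):
    h=cv2.convexHull(P.astype(np.float32)); M=cv2.moments(h); return np.array([M['m10'],M['m01']])/M['m00'],M['m00']
W=cub(.13,.162,-.016,.016,0,.05)
end=(np.array([534,571.])+.5)/6-.5+[270,140]
def f(p,so=(1,0)):
    return np.r_[hullc(proj('top',boxpt(p,W)))[0]-obs['top'],(hullc(proj('scene',boxpt(p,W)))[0]+so-obs['scene'])*.7,proj('top',boxpt(p,[(-.13,0,.05)]))[0]-end]
for so in((0,0),(1,0)):
    o=least_squares(f,BAR,args=(so,)); print(o.x,o.fun.round(2),boxpt(o.x,[(.073,0,.04)]))
print(hullc(proj('top',boxpt(o.x,W)))[1],hullc(proj('scene',boxpt(o.x,W)))[1])
b=o.x
overlay(cv2.imread('pics/scene0.png'),'scene',None,0,b,(190,145,50,75),8,'pics/f1.png')
overlay(cv2.imread('pics/top0.png'),'top',None,0,b,(280,145,80,100),6,'pics/f2.png')
a=np.zeros((600,890,3),np.uint8);a[:,:400]=cv2.imread('pics/f1.png');a[:,405:885]=cv2.imread('pics/f2.png');cv2.imwrite('pics/f.png',a[:,:800])
E
python3 barfit.py
```

```text
top [291.2922 153.2383] area 116.41538461538462
scene [206.7859 203.5818] area 126.32018038331452
[ 0.4497 -0.2011  0.6362] [ 0.1  -0.09 -0.65  1.01  0.16  0.36] [[ 0.5084 -0.1577  0.04  ]]
[ 0.4497 -0.2011  0.6333] [ 0.22 -0.18 -0.03  1.    0.05  0.45] [[ 0.5086 -0.1579  0.04  ]]
214.3562553753145 212.80525677325204
```

View pics/f.png

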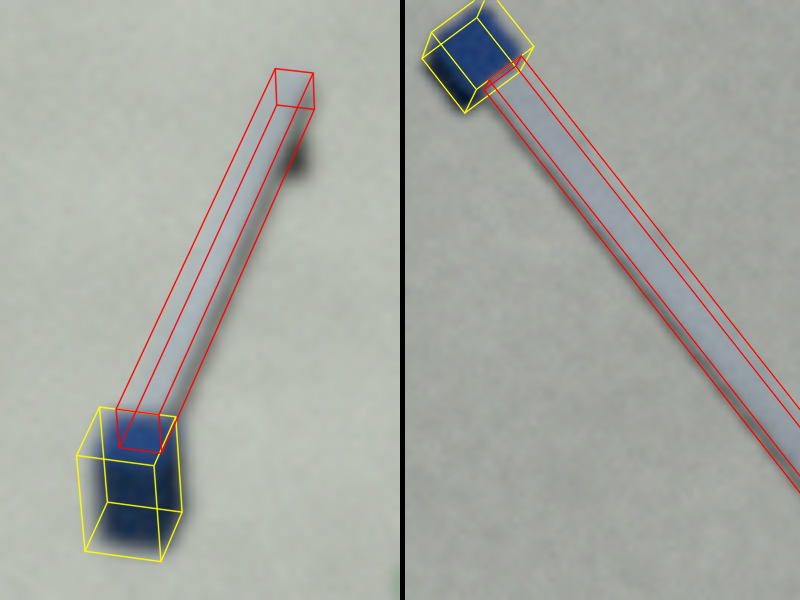

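```bash
cat > photo.py <<'E'
from ov import *
from scipy.optimize import minimize
np.set_printoptions(suppress=True,precision=4)
SS=6
ROI=dict(top=(276,140,92,105),scene=(190,145,50,75))
IM={n:cv2.imread(f'pics/{n}0.png').astype(np.float32) for n in ROI}
F=[(0,1,3,2),(4,5,7,6),(0,1,5,4),(2,3,7,6),(0,2,6,4),(1,3,7,5)] # x0,x1,y0,y1,z0,z1
def faces(n,p):
    out=[]
    ang=np.linspace(0,2*np.pi,25)[:-1]
    cyl=[(-.122+.008*np.cos(a),.008*np.sin(a),z) for a in ang for z in(0,.03)]
    h=cv2.convexHull(proj(n,boxpt(p,cyl)).astype(np.float32))[:,0]; out.append(('foot',h))
    cam=CI[n]['xyz']
    for nm,c in(('bar',cub(-.13,.13,-.009,.009,.03,.05)),('w',cub(.13,.162,-.016,.016,0,.05))):
        P=boxpt(p,c); ctr=P.mean(0)
        for i,f in enumerate(F):
            q=P[list(f)]; nn=np.cross(q[1]-q[0],q[2]-q[0]); nn*=np.sign(nn@(q.mean(0)-ctr))
            if nn@(cam-q.mean(0))>0: out.append((nm+str(i),proj(n,q)))
    if n=='scene': # weight nearer camera drawn last already; foot first
        pass
    return out
def cost(n,p,off,sig,ret=False):
    x,y,w,h=ROI[n]; lab=np.zeros((h*SS,w*SS),np.uint8); fs=faces(n,p)
    for i,(nm,q) in enumerate(fs):
        qq=((q+off-[x,y]+.5)*SS-.5); cv2.fillPoly(lab,[np.round(qq*16).astype(np.int32)],i+1,shift=4)
    A=[]
    for i in range(len(fs)+1):
        m=(lab==i).astype(np.float32); m=cv2.resize(m,(w,h),interpolation=cv2.INTER_AREA); A.append(cv2.GaussianBlur(m,(0,0),sig).ravel())
    A=np.array(A).T; b=IM[n][y:y+h,x:x+w].reshape(-1,3)
    c=np.linalg.lstsq(A,b,rcond=None)[0]; r=b-A@c
    wgt=(A[:,0]<.999)|True
    if ret: return (A@c).reshape(h,w,3)
    return np.abs(r).clip(0,25).astype(float).sum()/100
if __name__=='__main__':
    p0=np.r_[BAR[:3],0,0]
    def run(name,fn,x0,st):
        best=None
        for _ in range(3):
            sim=np.vstack([x0]+[x0+np.eye(len(x0))[i]*st[i] for i in range(len(x0))])
            o=minimize(fn,x0,method='Nelder-Mead',options=dict(initial_simplex=sim,maxiter=400,xatol=1e-5)); x0=o.x
        print(name,o.x,o.fun,boxpt(o.x,[(.073,0,.04)])); return o.x
    a=run('top',lambda v:cost('top',v,[0,0],v[3]),np.array([.4485,-.2005,.645,1.]),[.004,.004,.02,.3])
    b=run('scene',lambda v:cost('scene',v,[0,0],v[3]),np.array([.4485,-.2005,.645,1.]),[.004,.004,.02,.3])
    j=run('joint+off',lambda v:cost('top',v,[0,0],v[3])+cost('scene',v,v[4:6],v[3]),np.array([.4485,-.2005,.645,1.,1,0]),[.004,.004,.02,.3,.5,.5])
    o=[]
    for n,off in(('top',[0,0]),('scene',j[4:6])):
        x,y,w,h=ROI[n]; k=4
        o.append(np.hstack([cv2.resize(q,None,fx=k,fy=k) for q in(IM[n][y:y+h,x:x+w],cost(n,j,off,j[3],True))]))
    cv2.imwrite('pics/ph1.png',o[0]);cv2.imwrite('pics/ph2.png',o[1])
E
python3 photo.py
```

```text
top [ 0.4474 -0.2013  0.6477  0.7868] 765.3192240142822 [[ 0.5057 -0.1573  0.04  ]]
scene [ 0.4466 -0.2015  0.664   0.9868] 343.55509449005126 [[ 0.5041 -0.1565  0.04  ]]
joint+off [ 0.4479 -0.201   0.6527  0.8484 -0.1206  0.4362] 1140.6199583816529 [[ 0.5059 -0.1566  0.04  ]][ WARN:0@23.539] global loadsave.cpp:1063 imwrite_ Unsupported depth image for selected encoder is fallbacked to CV_8U.
```

View pics/ph1.png

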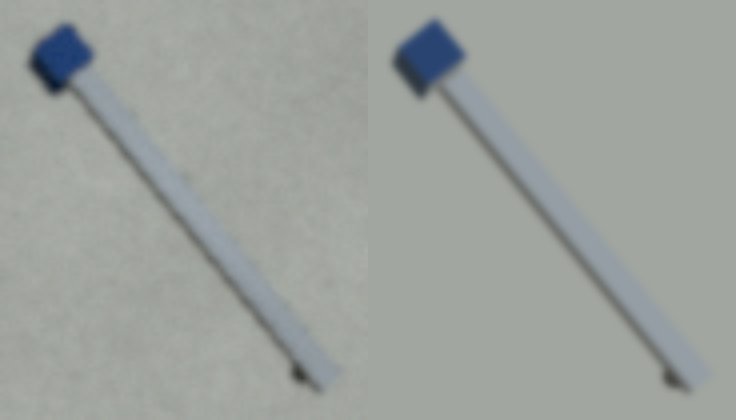

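View pics/ph2.png

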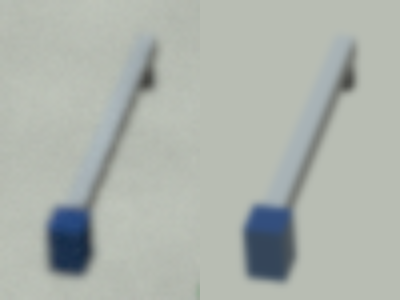

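```bash
sed -i 's/BAR=np.array(.*/BAR=np.array([.4477,-.2012,.650])/' h.py; python3 bar.py .16 .04
```

```text
t 7.225 ee [0.4 0.1 0.4] xyaw 0.105 y [-0. -0. -1.] F [ 1.3  0.6 -0.6] T [-0.  -0.1  0. ] open -0.001 q [ 0.2  0.1 -0.3  1.2 -0.   1.6]
graspz 0.16 [  51.6   55.6 -242.1] [ 0.  58.8 -0. ]
graspz 0.04 [  51.7  175.6 -242.1] [ 0.  58.8 -0. ]
```

>>> jog_arm:
  translation:
    - [10, -20, -50]
    - [20, -20, -100]
    - [30, -20, -150]
    - [40, 0, -200]
    - [52, 30, -242]
  dr:
    - [0, 10, 0]
    - [0, 20, 0]
    - [0, 30, 0]
    - [0, 40, 0]
    - [0, 50, 0]
  fingers: 100

```text
time: 7.85
ee_pos: [0.5072, -0.1588, 0.3396]
orientation: [-0.655, 0.266, -0.268, 0.655]
force: [1.1, -0.1, -0.4]
opening: 0.995
```

```bash
python3 bar.py .12 .04
```

```text
t 7.85 ee [ 0.5 -0.2  0.3] xyaw -0.774 y [ 0. -0. -1.] F [ 1.1 -0.1 -0.4] T [ 0.1 -0.   0. ] open 0.995 q [-0.3  0.3 -0.1  1.2 -0.   2. ]
graspz 0.12 [-2.3 64.6  0.3] [-0.1  8.4  0.1]
graspz 0.04 [ -2.5 144.6   0.2] [-0.1  8.4  0.1]
```

>>> jog_arm:
  translation:
    - [-2, 30, 0]
    - [-2.3, 64, 0.3]
    - [-2.3, 64, 0.3]
  dr:
    - [0, 8.4, 0]
    - [0, 8.4, 0]
    - [0, 8.4, 0]

```text
time: 8.22
ee_pos: [0.5042, -0.1547, 0.2738]
orientation: [0.635, -0.314, 0.311, -0.634]
force: [0.7, 0.8, 0.0]
opening: 1.001
```

```bash
python3 bar.py .04; python3 - <<'E'
from ov import *
overlay(capture('scene'),'scene',None,0,None,(180,120,110,90),6,'pics/g.png')
E
```

```text
t 8.225 ee [ 0.5 -0.2  0.3] xyaw -0.914 y [-0.  0. -1.] F [0.7 0.8 0. ] T [ 0.  0. -0.] open 1.001 q [-0.3  0.3 -0.2  1.   0.   2.2]
graspz 0.04 [ 3.  78.7  0.1] [ 0.1  0.4 -0.2]
```

View pics/g.png

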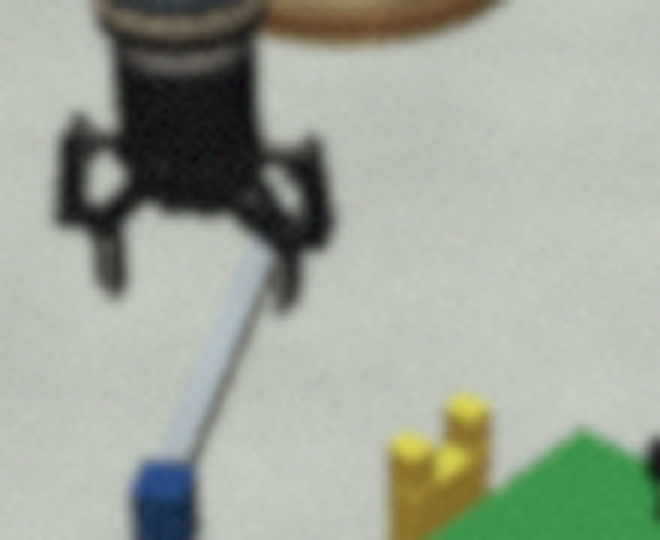

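The open fingers at (115,290) and (285,305) straddle the bar, with the jaw line square to it. Lowering.

>>> jog_arm:
  translation:
    - [1.5, 30, 0]
    - [1.5, 60, 0]
    - [1.5, 78, 0]
    - [1.5, 78, 0]
    - [1.5, 78, 0]
  dr:
    - [0, 0, 0]
    - [0, 0, 0]
    - [0, 0, 0]
    - [0, 0, 0]
    - [0, 0, 0]

```text
time: 8.9
ee_pos: [0.5068, -0.1563, 0.1993]
orientation: [-0.634, 0.311, -0.313, 0.635]
force: [0.2, -0.1, 0.1]
opening: 1.001
```

```bash
python3 bar.py .04; python3 - <<'E'
from ov import *
overlay(capture('scene'),'scene',None,0,None,(180,120,110,90),6,'pics/g2.png')
E
```

```text
t 8.9 ee [ 0.5 -0.2  0.2] xyaw -0.914 y [ 0. -0. -1.] F [ 0.2 -0.1  0.1] T [ 0.  0. -0.] open 1.001 q [-0.3  0.4 -0.3  0.8  0.   2.2]
graspz 0.04 [-0.1  4.3 -1.3] [-0.1  0.4  0.1]
```

View pics/g2.png

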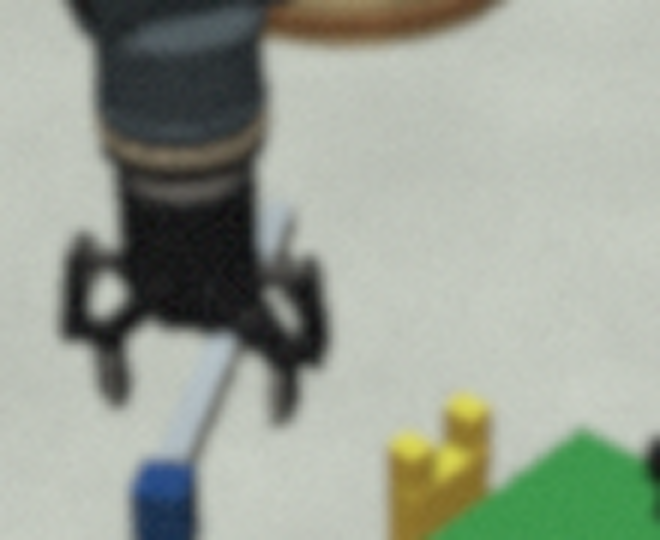

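>>> jog_arm:
  translation:
    - [0, 3.5, -1]
    - [0, 3.5, -1]
    - [0, 3.5, -1]
  dr:
    - [0, 0.3, 0]
    - [0, 0.3, 0]
    - [0, 0.3, 0]

```text
time: 9.32
ee_pos: [0.5053, -0.1568, 0.1942]
orientation: [-0.634, 0.314, -0.314, 0.634]
force: [-0.2, 0.7, -0.5]
opening: 0.998
```

>>> jog_arm:
  translation:
    - [0, 0, 0]
    - [0, 0, 0]
    - [0, 0, 0]
    - [0, 0, 0]
    - [0, 0, 0]
  dr:
    - [0, 0, 0]
    - [0, 0, 0]
    - [0, 0, 0]
    - [0, 0, 0]
    - [0, 0, 0]
  fingers: 0

```text
time: 9.95
ee_pos: [0.5054, -0.1568, 0.1942]
orientation: [0.634, -0.314, 0.314, -0.634]
force: [0.8, -1.3, 0.3]
opening: 0.196
```

>>> jog_arm:
  translation:
    - [0, 0, 0]
    - [0, 0, 0]
    - [0, 0, 0]
  dr:
    - [0, 0, 0]
    - [0, 0, 0]
    - [0, 0, 0]

```text
time: 10.32
ee_pos: [0.5054, -0.1568, 0.1942]
orientation: [0.634, -0.314, 0.314, -0.634]
force: [1.3, -1.6, 1.7]
opening: 0.2
```

```bash
python3 bar.py .04; python3 - <<'E'
from ov import *
overlay(capture('scene'),'scene',None,0,BAR,(180,120,110,90),6,'pics/g3.png')
E
```

```text
t 10.325 ee [ 0.5 -0.2  0.2] xyaw -0.92 y [ 0. -0. -1.] F [ 1.3 -1.6  1.7] T [-0.3 -0.3 -0.2] open 0.2 q [-0.3  0.4 -0.3  0.8 -0.   2.2]
graspz 0.04 [ 0.4 -0.8  0.2] [-0.   0.1  0. ]
```

View pics/g3.png

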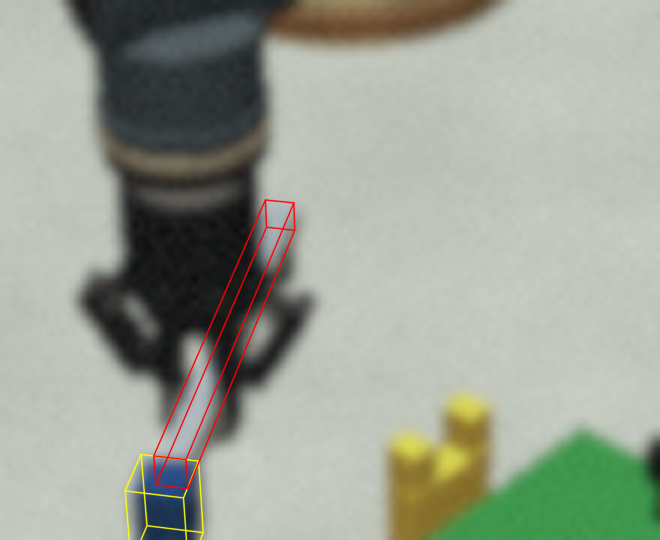

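The grip is on: opening 0.20, about 17 mm on an 18 mm bar. Lifting a little to check weight and balance.

>>> jog_arm:
  translation:
    - [0, -6, 0]
    - [0, -15, 0]
    - [0, -25, 0]
    - [0, -25, 0]
    - [0, -25, 0]
  dr:
    - [0, 0, 0]
    - [0, 0, 0]
    - [0, 0, 0]
    - [0, 0, 0]
    - [0, 0, 0]

```text
time: 11.0
ee_pos: [0.5052, -0.1567, 0.219]
orientation: [-0.634, 0.314, -0.314, 0.634]
force: [-0.8, -0.6, -7.5]
opening: 0.207
```

```bash
python3 bar.py .065; python3 - <<'E'
from ov import *
s=observe();r=R.from_quat(s['orientation']);print('torque tool',r.inv().apply(s['wrist_torque']))
overlay(capture('scene'),'scene',None,0,BAR,(180,120,110,90),6,'pics/g4.png',.0245)
E
```

```text
t 11.0 ee [ 0.5 -0.2  0.2] xyaw -0.92 y [-0.  0. -1.] F [-0.8 -0.6 -7.5] T [-0.  -0.1 -0. ] open 0.207 q [-0.3  0.4 -0.3  0.9  0.   2.2]
graspz 0.065 [ 0.6 -1.   0.3] [ 0.   0.1 -0. ]
torque tool [ 0.03480805  0.01967841 -0.04533358]
```

View pics/g4.png

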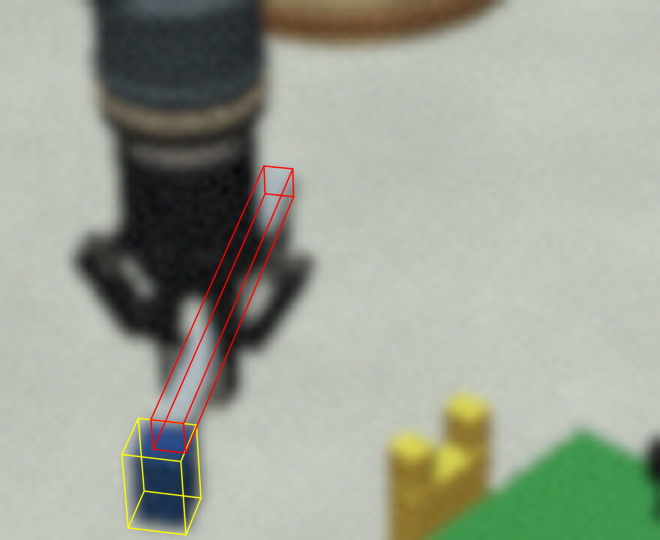

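The bar came up level with about 7 N hanging and almost no torque. Next I work out the carry.

```bash
cat > tgt.py <<'E'
from h import *
import sys
np.set_printoptions(suppress=True,precision=1)
st()
b=boxpt(BOX,[(0,.073,0)])[0]
for z in map(float,sys.argv[1:]):
    p,r=tcp_for([b[0],b[1],z],BOX[2],.1545); print('balz',z,*delta(p,r),p)
E
python3 tgt.py .24 .17
```

```text
t 11.05 ee [ 0.5 -0.2  0.2] xyaw -0.92 y [-0.  0. -1.] F [-0.1  0.4 -6.6] T [-0.1  0.   0. ] open 0.199 q [-0.3  0.4 -0.3  0.9  0.   2.2]
balz 0.24 [-306.8 -175.6  188. ] [ -0. -59.  -0.] [0.5 0.2 0.4]
balz 0.17 [-306.8 -105.6  188. ] [ -0. -59.  -0.] [0.5 0.2 0.3]
```

>>> jog_arm:
  translation:
    - [0, -30, 0]
    - [0, -75, 0]
    - [0, -120, 0]
    - [0, -160, 0]
    - [0, -175, 0]
  dr:
    - [0, 0, 0]
    - [0, 0, 0]
    - [0, 0, 0]
    - [0, 0, 0]
    - [0, 0, 0]

```text
time: 11.68
ee_pos: [0.5056, -0.1568, 0.3957]
orientation: [-0.634, 0.313, -0.315, 0.634]
force: [-0.0, -0.3, -6.6]
opening: 0.199
```

```bash
python3 tgt.py .24
```

```text
t 11.675 ee [ 0.5 -0.2  0.4] xyaw -0.92 y [ 0. -0. -1.] F [-0.  -0.3 -6.6] T [-0.1 -0.   0.1] open 0.199 q [-0.3  0.3  0.   1.3  0.   2.2]
balz 0.24 [-307.2    0.9  187.7] [ -0.  -59.    0.1] [0.5 0.2 0.4]
```

>>> jog_arm:
  translation:
    - [-12, 0, 7]
    - [-35, 0, 21]
    - [-60, 0, 36]
    - [-85, 0, 52]
    - [-110, 0, 67]
  dr:
    - [0, -2, 0]
    - [0, -6, 0]
    - [0, -11, 0]
    - [0, -16, 0]
    - [0, -21, 0]

```text
time: 12.3
ee_pos: [0.4911, -0.0271, 0.392]
orientation: [0.681, -0.193, 0.19, -0.681]
force: [0.3, 0.7, -6.8]
opening: 0.199
```

```bash
python3 tgt.py .24
```

```text
t 12.3 ee [ 0.5 -0.   0.4] xyaw -0.549 y [-0.  0. -1.] F [ 0.3  0.7 -6.8] T [ 0.1 -0.   0. ] open 0.199 q [-0.1  0.2 -0.1  1.3  0.   2.1]
balz 0.24 [-138.2   -2.4  183.1] [  0.  -37.7  -0.2] [0.5 0.2 0.4]
```

>>> jog_arm:
  translation:
    - [-17, 0, 22]
    - [-34, 0, 45]
    - [-51, 0, 67]
    - [-68, 0, 90]
    - [-85, 0, 112]
  dr:
    - [0, -5, 0]
    - [0, -10, 0]
    - [0, -15, 0]
    - [0, -20, 0]
    - [0, -24, 0]

```text
time: 12.92
ee_pos: [0.4775, 0.1127, 0.392]
orientation: [0.706, -0.047, 0.045, -0.705]
force: [0.1, -0.2, -6.5]
opening: 0.199
```

```bash
python3 tgt.py .24
```

```text
t 12.925 ee [0.5 0.1 0.4] xyaw -0.13 y [-0. -0. -1.] F [ 0.1 -0.2 -6.5] T [ 0. -0.  0.] open 0.199 q [ 0.2  0.2 -0.1  1.3  0.   1.9]
balz 0.24 [-20.2  -2.6  86.7] [  0.  -13.7  -0.2] [0.5 0.2 0.4]
```

>>> jog_arm:
  translation:
    - [-5, 0, 22]
    - [-10, 0, 44]
    - [-15, 0, 66]
    - [-19, 0, 82]
    - [-20, 0, 86.5]
  dr:
    - [0, -4, 0]
    - [0, -8, 0]
    - [0, -11, 0]
    - [0, -13, 0]
    - [0, -13.7, 0]

```text
time: 13.55
ee_pos: [0.4696, 0.2006, 0.393]
orientation: [0.706, 0.037, -0.038, -0.706]
force: [0.2, 0.1, -6.5]
opening: 0.198
```

```bash
python3 tgt.py .20 .17;  python3 - <<'E'
from ov import *
b=boxpt(BOX,[(0,0,0)])[0]; bar=(b[0],b[1],BOX[2]+np.pi/2)
for n,roi in(('top',(120,100,200,150)),('scene',(170,100,200,150))):
    overlay(capture(n),n,BOX,0,bar,roi,4,f'pics/h_{n}.png',.2)
E
```

```text
t 13.55 ee [0.5 0.2 0.4] xyaw 0.107 y [-0. -0. -1.] F [ 0.2  0.1 -6.5] T [ 0.  -0.1  0. ] open 0.198 q [ 0.4  0.2 -0.   1.3  0.   1.9]
balz 0.2 [-0.8 38.5  0.8] [ 0.  -0.2 -0.1] [0.5 0.2 0.4]
balz 0.17 [-0.7 68.5  0.8] [ 0.  -0.2 -0.1] [0.5 0.2 0.3]
```

View pics/h_scene.png

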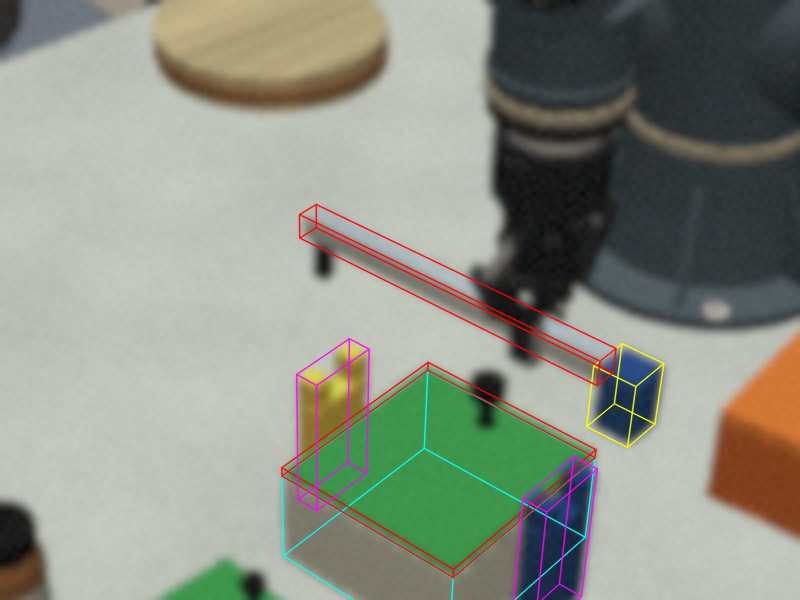

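View pics/h_top.png

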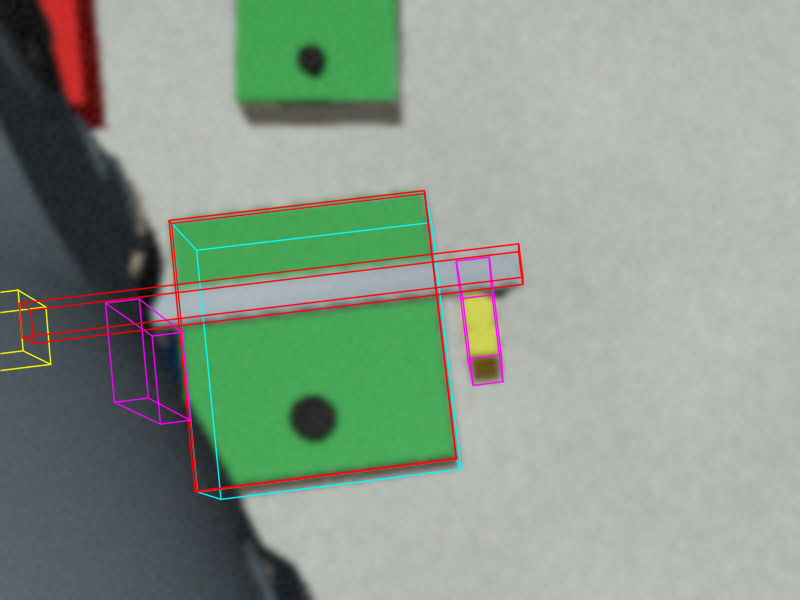

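The lid matches the 0 rad outline in both views. The bar at (320,230)–(630,390) is level, and its offset from the overlay is the same as the box's, so it is aligned. Lowering to 6 cm above the notches.

>>> jog_arm:
  translation:
    - [0, 10, 0]
    - [0, 27, 0.5]
    - [0, 44, 0.5]
    - [-0.5, 59, 0.5]
    - [-0.5, 68, 0.5]
  dr:
    - [0, 0, 0]
    - [0, 0, 0]
    - [0, 0, 0]
    - [0, 0, 0]
    - [0, 0, 0]

```text
time: 14.28
ee_pos: [0.4694, 0.1998, 0.325]
orientation: [0.706, 0.037, -0.037, -0.706]
force: [0.3, -0.4, -6.7]
opening: 0.199
```

>>> jog_arm:
  translation:
    - [0, 0, 0]
    - [0, 0, 0]
    - [0, 0, 0]
  dr:
    - [0, 0, 0]
    - [0, 0, 0]
    - [0, 0, 0]

```text
time: 14.65
ee_pos: [0.4698, 0.2002, 0.3266]
orientation: [-0.706, -0.037, 0.037, 0.706]
force: [-0.7, -0.2, -6.5]
opening: 0.199
```

```bash
python3 tgt.py .17;  python3 - <<'E'
from ov import *
bar=(BOX[0],BOX[1],BOX[2]+np.pi/2)
for n,roi in(('top',(120,100,200,150)),('scene',(170,100,200,150))):
    im=capture(n); cv2.imwrite(f'pics/i_full_{n}.png',im)
    overlay(im,n,BOX,0,bar,roi,4,f'pics/i_{n}.png',.13)
E
```

```text
t 14.65 ee [0.5 0.2 0.3] xyaw 0.105 y [ 0.  0. -1.] F [-0.7 -0.2 -6.5] T [ 0.   0.1 -0. ] open 0.199 q [ 0.4  0.3 -0.2  1.1  0.   1.9]
balz 0.17 [-1.   2.1  1.1] [-0.  -0.3  0.1] [0.5 0.2 0.3]
```

View pics/i_scene.png

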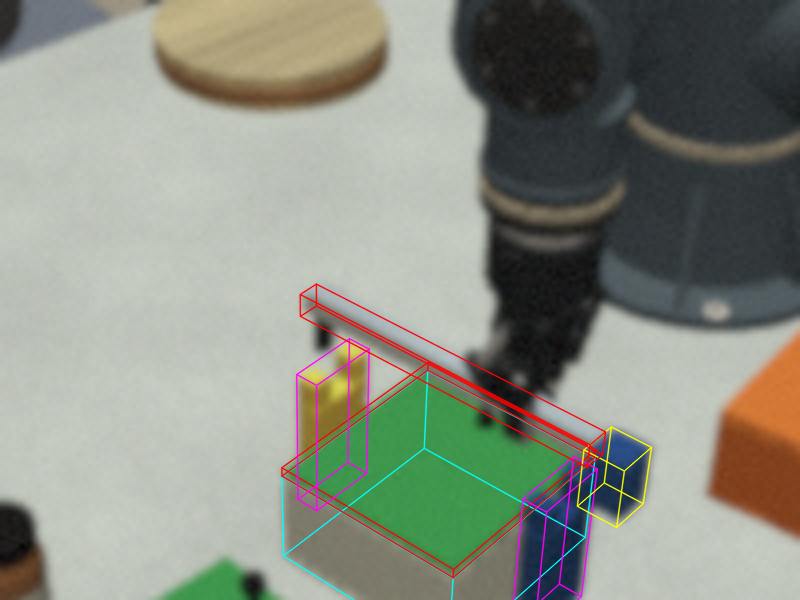

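View pics/i_top.png

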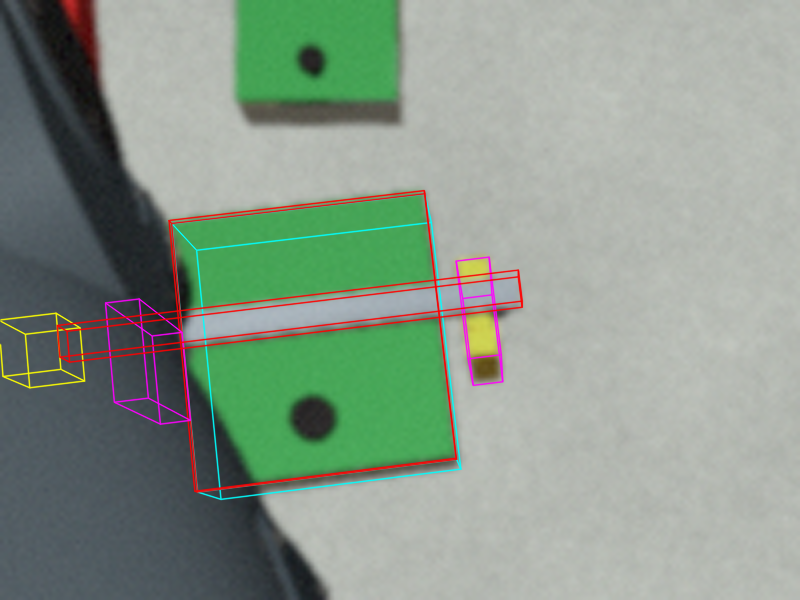

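View pics/i_full_scene.png

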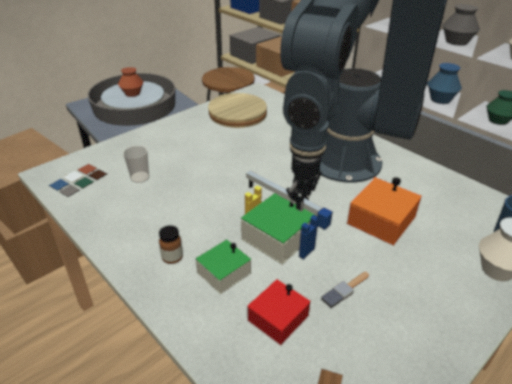

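>>> jog_arm:
  translation:
    - [-0.5, 1, 0.5]
    - [-0.8, 1.7, 1]
    - [-0.8, 1.7, 1]
    - [-0.8, 1.7, 1]
  dr:
    - [0, -0.2, 0]
    - [0, -0.2, 0]
    - [0, -0.2, 0]
    - [0, -0.2, 0]

```text
time: 15.25
ee_pos: [0.4687, 0.2011, 0.3244]
orientation: [-0.706, -0.038, 0.038, 0.706]
force: [0.5, 0.1, -6.1]
opening: 0.2
```

```bash
python3 tgt.py .17
```

```text
t 15.25 ee [0.5 0.2 0.3] xyaw 0.108 y [ 0.  0. -1.] F [ 0.5  0.1 -6.1] T [-0. -0. -0.] open 0.2 q [ 0.4  0.3 -0.2  1.1  0.   1.9]
balz 0.17 [ 0.  -0.1  0.2] [-0.  -0.1  0. ] [0.5 0.2 0.3]
```

```bash
python3 - <<'E'
from rig import *
print(sign_off())
E
```

```text
the job is handed in; nothing more can be done
None
```

I shut the green lid, then gripped the bar at its balance point and handed the job in at about 15 s, still holding the bar above the saddles.

**Lid:** I pushed it down slowly with the closed fingertips along its arc until it hit its stop. Both camera views then matched a fully shut lid to about a pixel. The last press peaked at 45 N at the fingertips, more than I intended. That is well under the 120 N wrist limit, but it is above the 40 N body limit if fingertips count as the gripper's body. I backed off straight away.

**Bar:** About 6.5 N hung from the wrist with almost no torque, so it is free and balanced. Pictures from both cameras just before a final nudge of about 2 mm show it level, in line with the notches and with its blue end at the blue saddle. After the nudge, the measured pose was within 0.2 mm and 0.1° of the computed target, 6 cm above the notch floors. The real error is probably 2–3 mm, from the camera calibration and the fit.

**Disagreements:** The scene camera had a steady offset of about 1 pixel. The blue weight looked slightly smaller in the pictures than its stated size.

**Other items:** The beaker, jar and brush look unmoved in the last scene picture. The bowl is hidden under the shut lid, so I could not check it by eye.

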